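# Lock the row of blanks with the wedge and centre-punch the ring

### The arm

A 6-joint arm with a two-finger parallel gripper is mounted at the origin on a cart in front of the work surface, level with it; the furniture and walls round the work are solid. World frame = base frame: x ahead of the robot, y to its left, z up, the work surface at z = 0. Lengths are in mm, angles in rad, forces in N, time in s.
With the tool pointing down it reaches from about 300 to 775 mm from the base axis. Payload 14.6 kg.
Tool frame: the origin (TCP) lies on the centre line of the jaws, within the pads' length; the fingertips stand 19 mm ahead of it and the grasp point (between the pads) is the TCP (bot.tip_reach is the distance from the TCP to the fingertips, in mm); y points along the fingers, x is the direction in which the jaws open and shut, and the axes are right-handed (so a half turn about y gives the same grasp; the last joint's range is limited). The gripper opens to 85 mm and grips with 20 to 120 N. Pads are 22 mm wide; open, the fingers measure 114 mm over their backs; the gripper's body (76 mm by 85 mm) begins 54 mm behind the grasp point. The pads swing forward as they close: fully open they stand 13 mm farther back than shut.
Start: joints at [1.276, 0.3, 1.521, -0, 1.321, -0.067], TCP at [124.207, 535.782, 250.281] pointing down, gripper open.
Joint ranges: [-3.03, 3.03], [-0.79, 2.21], [0.23, 2.52], [-1.04, 4.18], [0, 3.07], [-2.55, 2.55]. Speed limits (rad/s): [2.22, 2.22, 2.57, 3.14, 3.14, 3.14].

### API

Orientations are given as a unit quaternion [w, x, y, z].
In Python, from rig import bot gives the robot as it stands. Calls block until the motion is done:
- bot.move_to(position, orientation): joint-space move of the TCP to a pose.
- bot.servo_line(position, attitude=None, speed=150, until_force=None): straight line of the TCP; attitude=None keeps the orientation; speed is the mean speed in mm/s. With until_force (N) it stops when the force on the tool has changed by that much, and returns True; else False.
- bot.move_joints(angles): joint-space move.
- bot.move_gripper(opening, grip_force=None): finger opening in mm; grip_force is the grip in N (None keeps the last); returns when the fingers have stopped.
- bot.dwell(seconds).
- bot.ik(position, orientation): joint angles nearest the present ones, or None.
- bot.read_state(): the state.
- bot.read_camera(name): name is "scene" or "top" or "wrist"; returns a dict with "image" (400x640x3 uint8, blue, green, red), "depth" (400x640 float32, mm along the optical axis (not along the pixel's ray), 0 where there is no reading), "fovy" (degrees; the focal length in pixels is half the picture's height over the tangent of half this angle, whatever the lens; pixels are square), "cx", "cy" (the principal point, pixels), "eye" and "attitude" of the camera in the world; the wrist camera has in their place "mount" (4x4, takes a point from camera to tool coordinates, whose origin is the TCP and whose axes are the tool frame's). Camera axes: x right, y down, z forward; pixel columns grow to the right and rows downward; lengths in mm; the calibration is good to about 2 mm. A picture is of the moment at which its call begins: read the wrist's pose just before it.
A pose or a line that the arm cannot do raises bot.MotionError and nothing moves.
- bot.finish_job(): hands the job in, once; it reports no verdict.
The state is a dict: "clock": time; "joint_positions": joint angles; "qvel": joint speeds; "effort": joint torques, N m; "ee_pos": TCP position; "tool_rot": TCP orientation; "ft_force": force on the tool from outside, world axes, zero at the start; "moment": the same for the moment, N m; "grip_width": finger opening in mm.
Only numpy, scipy, OpenCV 4.12 (cv2) and the standard library are available. Lean on these libraries where they do the work, as an engineer would, in place of code of your own. Each camera call takes 0.05 s, during which the arm holds its last target.

### The job

In the marking jig, push the wooden wedge in until the two bracket blanks are locked tight against the end stop. Only then slide the punch carriage until the punch stands over the middle of the ring on the undrilled blank, press the punch straight down until its spring snaps, and let it come back up. Do not set the punch off anywhere else or before the row is tight, leave the wedge tight, and leave the dish, tape, small bin and brown box where they are.

Things in the scene. Friction and masses are not known exactly. Their poses are not given: they have to be found in the camera images.
- jig: Aluminium marking jig fixed to the worktop, about 250 x 255 mm. Origin: underside, on the row's centre line; x away from the robot (yaw 0), y left along the row, z up. Bed 12 mm over the worktop. Along the row from -y: end stop, two blanks, wedge, end block. A lip and a fence at x = -31.5 and 31.5 mm keep the blanks in line. A tongue of the bed (x -150 to -40, y 17 to 92 mm) carries the pulled-back wedge.
- end_stop (a point): Middle of the fixed end stop's face against which the row is locked, y = -105 mm in the jig frame; the stop is 30 mm high over the bed.
- end_block (a point): Middle of the slanted face of the fixed end block beside the wedge; block 30 mm high over the bed, x -50 to 45 mm in the jig frame, face at y = 60 mm - (x + 10 mm)/6.
- rail_middle (a point): Middle of the top of the steel rail behind the row, at x = 75 mm in the jig frame, 81 mm over the worktop; end posts 85 mm high. It carries the punch carriage.
- wedge: Smooth wooden wedge flat on the bed, 110 mm long (x), 30 mm high, 34 mm wide at the tail (x = -55 mm, robot side), 16 mm at the nose. Origin: underside, half length, on the straight face (blank side); slanted face at y = 25 mm - x/6. 0.07 kg. Starts pulled back 40 to 50 mm, a little loose. Tight when its origin is at x = -10 mm in the jig frame, the tail standing 35 mm out of the row.
- wedge_tail (a point): Middle of the wedge's tail face, the place to push: 55 mm behind its origin, 15 mm over the bed. Push along the jig's +x; the wedge follows the slanted block sideways (about 6 mm to -y) and closes the row. A few N until all is tight, then the force climbs steeply: stop at 12 to 15 N. It stays by friction.
- blank_plain: The bracket blank to be marked: flat aluminium plate 60 mm (x) x 70 mm (y) x 14 mm with two dark slot marks and a scribed dark ring, about 10 mm inside, at its centre; no hole. Loose in either of the two places of the row, with gaps of 1 to 3 mm. Origin: centre of the underside.
- blank_drilled: The finished bracket blank: same size and slot marks, a 16 mm through hole at its centre, no ring. Loose in the other place of the row. Origin: centre of the underside.
- ring_centre (a point): Centre of the scribed ring, on top of the plain blank, 26 mm over the worktop. It shifts by some millimetres when the row is closed up.
- punch_point (a point): Point of the centre punch, over the row's centre line (x = 0 in the jig frame), 33 mm over the worktop (7 mm over the blanks) when the punch is up.
- punch_cap (a point): Middle of the top of the punch's round dark cap: 32 mm across, 16 mm high, top 166 mm over the worktop when up. Below it the barrel (18 mm thick) slides upright in the sleeve (34 mm across, 66 to 100 mm over the worktop) of the grey carriage. Push the cap sideways along the jig's y to slide the carriage; press it down to punch.
- carriage (a joint): Slide of the punch carriage along the rail, m, -0.060 to 0.060, growing to the jig's +y (left); 0 puts the punch at y = -35 mm in the jig frame. Friction of about 2.5 N; stays where it is left.
- punch (a joint): Travel of the punch downward in the carriage, m, 0 (up) to 0.021. A return spring lifts it when released (net 3 to 4 N). The point meets a blank at 0.007, the snap is complete at 0.0155, the end of travel on a blank is 0.0175.
- punch_spindle (a joint): How far the point is pushed back into the punch, m, 0 (out) to 0.0105. The hidden spring resists with 3 N rising to 12 N at 0.004, then gives way to about 4 N: past 0.0085 it has snapped. The cap needs about 16 N in all. It resets by itself when the punch is released.
- parts_dish: Bystander: round steel dish with screws, 67 mm across, 16 mm high, on the worktop right of the jig. Origin: centre of the underside.
- tape_roll: Bystander: roll of tape lying flat, 66 mm across, 13 mm high, on the worktop right of the jig. Origin: centre of the underside.
- bin_small: Bystander: small open blue-grey bin, 94 x 75 x 48 mm high, on the worktop right of the jig. Origin: centre of the underside.
- box_kraft: Bystander: brown cardboard box, 70 x 118 x 42 mm high, on the worktop right of the jig. Origin: centre of the underside.
There are look-alikes about, which are no part of the job. Of the things shaped like the wedge, the wooden one is meant. Leave any blue look-alike of the blank_plain alone.

How it is judged (in metres and radians):
On the way, in this order (a step that is already met when the one before it is completed fails the run):
1. the wedge is driven in and the row of blanks is tight (x of wedge in the frame of jig between -0.016 and 0 m and z of wedge in the frame of jig below 0.016 m and angle between wedge's own z axis and vertical below 0.1 rad and z of each of blank_plain, blank_drilled in the frame of jig below 0.0155 m and angle between the x axis of each of blank_plain, blank_drilled and the x axis of jig, either way round below 0.06 rad), for 0.2 s.
2. the punch snaps with its point inside the ring of the undrilled blank, the row still tight (all of step 1 and value of joint punch_spindle above 0.0085 m and horizontal distance between punch_point and ring_centre below 0.005 m), for 0.02 s.
At the end, for the whole second after the job is handed in: Wedge flat on the bed and tight: origin at x -16 to 0 mm in the jig frame (tight is -10). Both blanks flat (within 3.5 mm of the bed) and square in the row (0.06 rad). Punch back up (travel under 3 mm, point out within 2 mm). Wedge and plain blank at rest (all of step 1 and value of joint punch below 0.003 m and value of joint punch_spindle below 0.002 m and linear speed of each of wedge, blank_plain below 0.01 m/s); the robot touches nothing.
It fails at once if the punch is set off before the row is tight (value of joint punch_spindle above 0.0085 m and not (x of wedge in the frame of jig between -0.016 and 0 m and z of wedge in the frame of jig below 0.016 m and angle between wedge's own z axis and vertical below 0.1 rad and z of each of blank_plain, blank_drilled in the frame of jig below 0.0155 m and angle between the x axis of each of blank_plain, blank_drilled and the x axis of jig, either way round below 0.06 rad)).
It fails at once if the punch is set off with its point outside the ring (over 5 mm from its centre) (value of joint punch_spindle above 0.0085 m and horizontal distance between punch_point and ring_centre above 0.005 m).
It fails at once if the dish, tape roll, small bin or brown box is moved more than 20 mm (distance of any of parts_dish, tape_roll, bin_small, box_kraft from where it was at the start of the episode above 0.02 m).
It also fails if it takes over 48 s, if anything falls off the work surface, if the arm or the gripper's body presses on something with over 40 N, if the wrist force passes 120 N, or if a joint passes its speed limit or range.

## Working session

There is one attempt and no reset: what is moved stays moved. The work goes in short steps, each a Python script; the robot and the scene stay as the last script left them, time stands still between calls to the robot, and variables do not carry over. Pictures are saved under pics/ and viewed, and the job is handed in when it is done.

```bash
ls; mkdir -p pics; python3 - <<'E'
from rig import bot
import cv2,numpy as np
s=bot.read_state();print(s)
for n in("scene","top"):
    c=bot.read_camera(n);cv2.imwrite(f"pics/{n}0.png",c["image"]);np.save(f"{n}d.npy",c["depth"])
    print(n,c["fovy"],c["cx"],c["cy"],c["eye"],c["attitude"])
E
```

```text
pics
{'clock': 0.0, 'joint_positions': array([ 1.27642204e+00,  3.00508884e-01,  1.52161310e+00,  4.43039634e-06,
        1.32070870e+00, -6.65957035e-02]), 'qvel': array([-0.00012284,  0.00054405,  0.00039311, -0.00058029, -0.00037547,
       -0.00047771]), 'effort': array([ 1.63106182e-03, -5.43506134e+01, -3.61790121e+01, -5.35469098e-05,
        4.04637991e-03, -2.17271726e-06]), 'ee_pos': array([124.13215353, 535.57883419, 249.68703222]), 'tool_rot': array([-0.5533349 ,  0.55383024,  0.4395779 , -0.4402997 ]), 'ft_force': array([-0.39210837,  1.07726791,  0.54036124]), 'moment': array([ 0.00607491, -0.02294448, -0.0433602 ]), 'grip_width': 84.99895257835654}
scene 46.512806652556336 314.2811200612644 200.86526908525315 [  97.25076701 -863.88722529  839.93838892] [-0.42515792  0.87398198 -0.2087295   0.10875775]
top 50.923309235399074 317.16381283589686 193.91617064945302 [ 378.27719348  -52.31568439 1225.30026353] [-0.05426691  0.70577834 -0.70476132  0.04736586]
```

View pics/scene0.png

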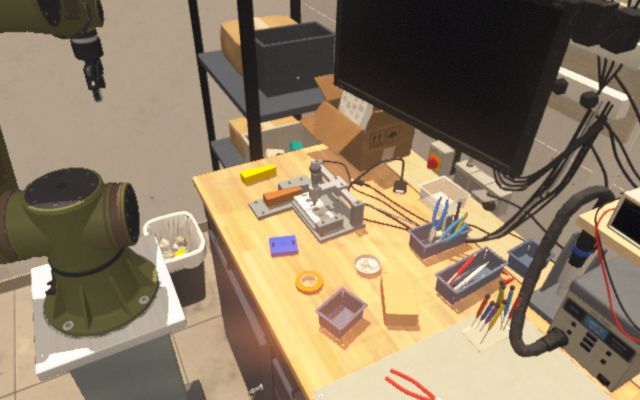

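View pics/top0.png

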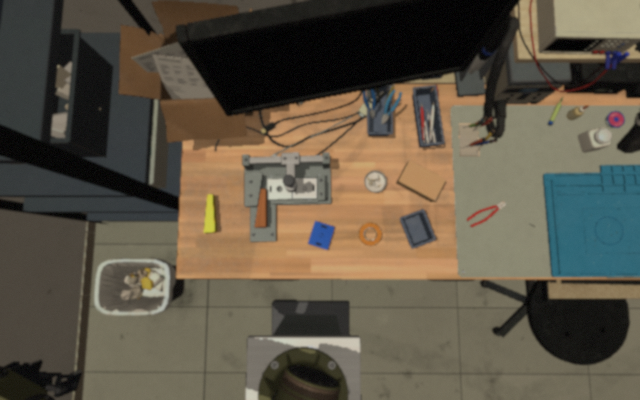

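Top view: jig at about (288,190), the wooden wedge (brown) at (263,205), a yellow look-alike wedge at (210,213), a blue look-alike blank at (321,235), dish (376,181), tape (370,234), bin (418,229), box (421,181). Candidates for the wedge are the brown one in the jig (263,205) and the yellow one on the table (210,213). I choose the brown one. Now a close crop.

```bash
cat > h.py <<'E'
import numpy as np,cv2
from scipy.spatial.transform import Rotation as R
def q2R(q): return R.from_quat([q[1],q[2],q[3],q[0]])
def cam(bot,n):
    s=bot.read_state(); c=bot.read_camera(n)
    c["f"]=200/np.tan(np.radians(c["fovy"])/2)
    if "mount" in c:
        T=np.eye(4);T[:3,:3]=q2R(s["tool_rot"]).as_matrix();T[:3,3]=s["ee_pos"];T=T@c["mount"]
        c["Rm"]=T[:3,:3];c["eye"]=T[:3,3]
    else: c["Rm"]=q2R(c["attitude"]).as_matrix()
    return c
def ray(c,u,v,z):
    d=c["Rm"]@np.array([(u-c["cx"])/c["f"],(v-c["cy"])/c["f"],1]);return c["eye"]+d*(z-c["eye"][2])/d[2]
def cloud(c):
    v,u=np.mgrid[:400,:640];d=c["depth"]
    P=np.stack([(u-c["cx"])/c["f"]*d,(v-c["cy"])/c["f"]*d,d],-1)@c["Rm"].T+c["eye"];P[d<=0]=np.nan;return P
E
python3 - <<'E'
from rig import bot
from h import *
c=cam(bot,"top");P=cloud(c)
for n,u,v in [("wedge",263,205),("tongue",258,236),("fenceL",250,165),("cap",290,182),("box",421,181),("bench",340,260),("mon",370,60),("monedge",240,110),("monedge2",500,25),("boxback",200,130)]: print(n,P[v,u].round(0))
im=c["image"][140:260,190:350];cv2.imwrite("pics/topc.png",cv2.resize(im,None,fx=5,fy=5,interpolation=cv2.INTER_CUBIC)[:600,:800])
c=cam(bot,"scene")
im=c["image"][150:250,235:375];cv2.imwrite("pics/scc.png",cv2.resize(im,None,fx=5.5,fy=5.5,interpolation=cv2.INTER_CUBIC))
E
```

```text
wedge [517. 113.  46.]
tongue [432. 131.   6.]
fenceL [628. 148.  69.]
cap [563.  28. 163.]
box [ 587. -337.   41.]
bench [ 363. -106.   -1.]
mon [ 754. -147.  452.]
monedge [695. 128. 334.]
monedge2 [ 797. -381.  503.]
boxback [719. 284. 103.]
```

View pics/topc.png

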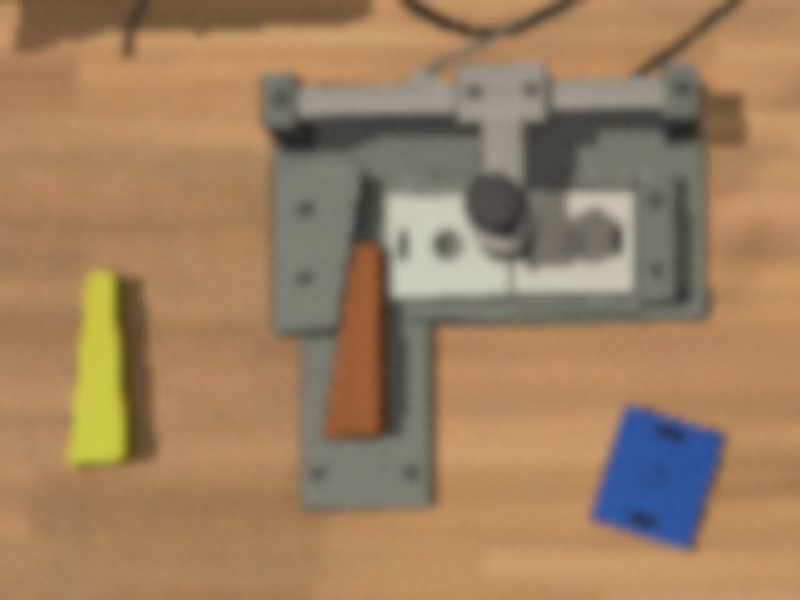

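View pics/scc.png

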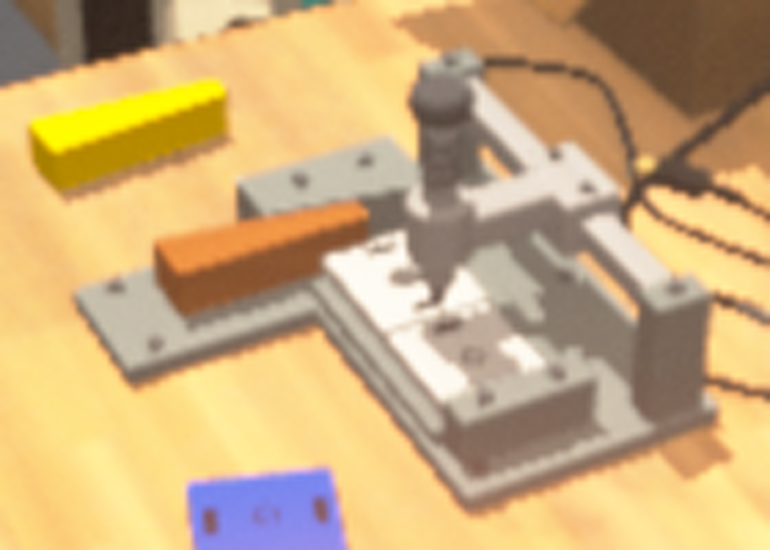

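```bash
cat >> h.py <<'E'
def down(yaw,sgn=1):
    # tool y down, tool x = sgn * jig y axis at yaw
    x=sgn*np.array([-np.sin(yaw),np.cos(yaw),0]);y=np.array([0,0,-1.]);z=np.cross(x,y)
    q=R.from_matrix(np.stack([x,y,z],1)).as_quat();return np.array([q[3],q[0],q[1],q[2]])
E
python3 - <<'E'
from rig import bot
from h import *
s=bot.read_state();print(q2R(s["tool_rot"]).as_matrix().round(3))
w=bot.read_camera("wrist");print(w["mount"].round(3),w["fovy"],w["cx"],w["cy"])
c=cam(bot,"top")
pts={}
for n,(u,v),z in [("tongL",(303,507),12),("tongR",(432,507),12),("plateR",(707,317),12),("plateL",(273,333),42),("postL",(280,98),85),("postR",(682,94),85),("capT",(492,198),166),("wTailL",(324,436),42),("wTailR",(382,437),42),("wNoseR",(378,243),42)]:
    p=ray(c,190+u/5,140+v/5,z);pts[n]=p;print(n,p.round(1))
d=pts["tongL"]-pts["tongR"];print("yaw",np.arctan2(-d[0],d[1]))
d=pts["postL"]-pts["postR"];print("yaw",np.arctan2(-d[0],d[1]))
for sg in(1,-1):
  for p in [(520,40,330),(470,40,330),(420,130,120)]:
    print(sg,p,bot.ik(list(p),list(down(0,sg))))
E
```

```text
[[ 0.226 -0.    -0.974]
 [ 0.974 -0.001  0.226]
 [-0.001 -1.     0.   ]]
[[ 1.0000e+00  0.0000e+00  1.0000e-03  8.1800e-01]
 [-1.0000e-03 -3.0900e-01  9.5100e-01 -1.2402e+02]
 [ 1.0000e-03 -9.5100e-01 -3.0900e-01  7.9668e+01]
 [ 0.0000e+00  0.0000e+00  0.0000e+00  1.0000e+00]] 67.72348770329121 316.94189927335185 197.94832124001388
tongL [415.9 150.9  12. ]
tongR [416.   76.6  12. ]
plateR [526.2 -81.7  12. ]
plateL [513.1 165.4  42. ]
postL [639.7 157.1  85. ]
postR [642.  -66.4  85. ]
capT [568.7  32.  166. ]
wTailL [454.8 135.   42. ]
wTailR [454.3 102.3  42. ]
wNoseR [564.9 106.7  42. ]
yaw 0.0018345134365774867
yaw 0.010087296230087285
1 (520, 40, 330) [ 6.53686461e-03  1.86083038e-01  1.47770426e+00 -4.44089210e-16
  1.47780535e+00 -1.56425946e+00]
1 (470, 40, 330) [ 7.23188007e-03  7.01289036e-02  1.60789447e+00 -4.44089210e-16
  1.46356928e+00 -1.56356445e+00]
1 (420, 130, 120) [ 2.16828379e-01  2.23597677e-01  1.95474948e+00 -4.44089210e-16
  9.63245495e-01 -1.35396795e+00]
-1 (520, 40, 330) [ 6.53686461e-03  1.86083038e-01  1.47770426e+00 -4.44089210e-16
  1.47780535e+00  1.57733319e+00]
-1 (470, 40, 330) [ 7.23188007e-03  7.01289036e-02  1.60789447e+00 -4.44089210e-16
  1.46356928e+00  1.57802821e+00]
-1 (420, 130, 120) [ 2.16828379e-01  2.23597677e-01  1.95474948e+00 -4.44089210e-16
  9.63245495e-01  1.78762471e+00]
```

```bash
python3 - <<'E'
from rig import bot
from h import *
import pickle
bot.move_to([505,70,255],list(down(0)))
bot.move_gripper(0)
c=cam(bot,"wrist");pickle.dump(c,open("w1.pkl","wb"))
s=bot.read_state();print(s["clock"],s["ee_pos"],s["grip_width"],s["ft_force"])
cv2.imwrite("pics/w1.png",c["image"])
E
```

```text
3.275 [505.00881551  69.99369065 255.01409437] -0.19526310163773045 [-0.59776685 -0.2158345  -0.0417543 ]
```

View pics/w1.png

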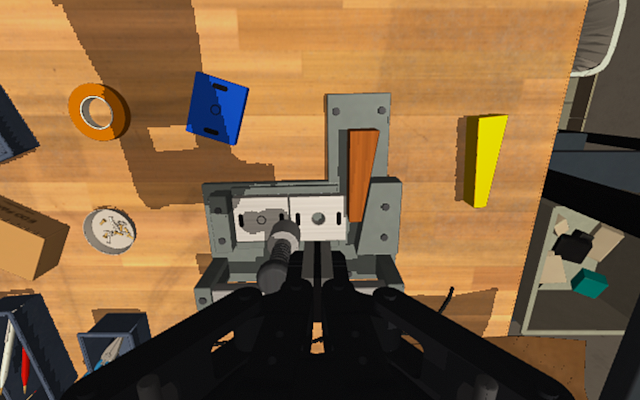

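Wrist view: the ring is on the -y blank at (262,220) and the through hole on the +y blank at (319,218). The brown wedge lies at (362,175) on the tongue, and yellow and blue are the look-alikes. Zooming for measurement.

```bash
python3 - <<'E'
import pickle
from h import *
c=pickle.load(open("w1.pkl","rb"))
im=c["image"][85:255,195:410];cv2.imwrite("pics/w1c.png",cv2.resize(im,None,fx=3.5,fy=3.5,interpolation=cv2.INTER_CUBIC))
hsv=cv2.cvtColor(c["image"],cv2.COLOR_BGR2HSV)
m=cv2.inRange(hsv,(3,120,60),(14,255,255));m[:,:335]=0;m[:,385:]=0
n,l,st,ce=cv2.connectedComponentsWithStats(m);i=1+np.argmax(st[1:,4]);print(st[i])
cn=max(cv2.findContours((l==i).astype(np.uint8),0,2)[0],key=cv2.contourArea)
ap=cv2.approxPolyDP(cn,3,True)[:,0];print(ap)
for p in ap: print(p,ray(c,*p,42).round(1))
E
```

```text
[ 349  130   31   93 1994]
[[378 130]
 [350 131]
 [351 222]
 [362 218]]
[378 130] [456.2 138.8  42. ]
[350 131] [457.3 107.8  42. ]
[351 222] [566.2 112.9  42. ]
[362 218] [560.9 126.   42. ]
```

View pics/w1c.png

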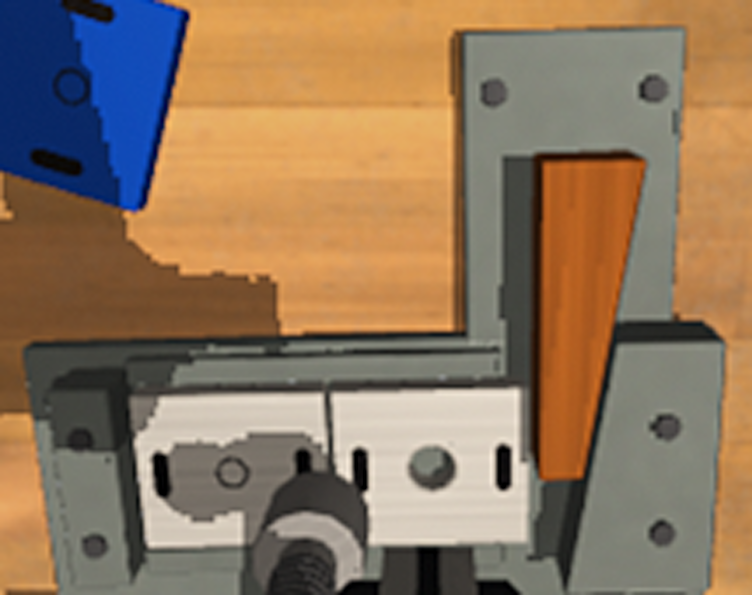

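```bash
python3 - <<'E'
import pickle
from h import *
c=pickle.load(open("w1.pkl","rb"))
g=lambda u,v,z:ray(c,195+(u-1.25)/3.5,85+(v-1.25)/3.5,z)[:2]
P={}
for n,u,v,z in [("tongR",460,32,12),("tongL",686,30,12),("tongRin",465,333,12),("plR",25,345,12),("blkL",723,342,42),("b1a",132,395,26),("b1b",326,388,26),("b2a",330,388,26),("b2b",523,386,26),("ring",232,472,26),("hole",432,466,26),("slot1",161,475,26),("slot4",503,467,26),("wT1",537,155,42),("wT2",646,155,42),("wN1",541,478,42),("wN2",584,478,42),("tailbot1",503,0,12)]:
    P[n]=g(u,v,z);print(n,P[n].round(1))
yaw=lambda a,b:np.arctan2(-(P[a]-P[b])[0],(P[a]-P[b])[1])
for a,b in [("tongL","tongR"),("tongRin","plR"),("hole","ring"),("slot4","slot1"),("b2b","b1a"),("wT2","wT1")]:print(a,b,yaw(a,b))
for a,b in [("tongRin","tongR"),("wN1","wT1")]:
  d=P[a]-P[b];print(a,b,np.arctan2(d[1],d[0]))
E
```

```text
tongR [417.7  81.8]
tongL [417.  156.9]
tongRin [520.8  84.7]
plR [525.3 -75.5]
blkL [516.1 169.8]
b1a [539.9 -34. ]
b1b [537.3  35. ]
b2a [537.3  36.5]
b2b [536.6 104.9]
ring [ 5.694e+02 -2.000e-01]
hole [567.1  72.7]
slot1 [570.6 -26.1]
slot4 [567.5  98.5]
wT1 [455.  105.6]
wT2 [455.  140.1]
wN1 [565.2 110.6]
wN2 [565.1 125.6]
tailbot1 [407.7  95.9]
tongL tongR 0.00883507181586203
tongRin plR 0.028343192825950176
hole ring 0.0323273088721639
slot4 slot1 0.02524747521050868
b2b b1a 0.024305288079102594
wT2 wT1 0.00037787471905794605
tongRin tongR 0.027530069362598667
wN1 wT1 0.04543595611465328
```

```bash
cat >> h.py <<'E'
YAW=0.027;O=np.array([568.8,68.9])
def J(x,y,z): 
    c,s=np.cos(YAW),np.sin(YAW);return [O[0]+c*x-s*y,O[1]+s*x+c*y,z]
def invJ(p):
    c,s=np.cos(YAW),np.sin(YAW);d=np.array(p[:2])-O;return np.array([c*d[0]+s*d[1],-s*d[0]+c*d[1]])
E
python3 - <<'E'
from rig import bot
from h import *
q=list(down(YAW))
bot.move_to(J(-142,54.5,110),q)
bot.servo_line(J(-142,54.5,37),speed=80)
s=bot.read_state();print(s["clock"],s["ee_pos"],s["ft_force"])
r=bot.servo_line(J(-66,54,37),speed=16,until_force=13)
s=bot.read_state();print(r,s["clock"],s["ee_pos"],invJ(s["ee_pos"]),s["ft_force"])
c=cam(bot,"wrist");cv2.imwrite("pics/w2.png",c["image"])
E
```

```text
5.0583 [425.65896885 119.59041604  37.40497225] [ 0.16009774 -0.64871185  0.09324088]
True 8.6083 [490.33158719 120.52751358  36.20410102] [-77.0460393   53.72708623] [-0.5386787   0.73714601  0.00958936]
```

View pics/w2.png

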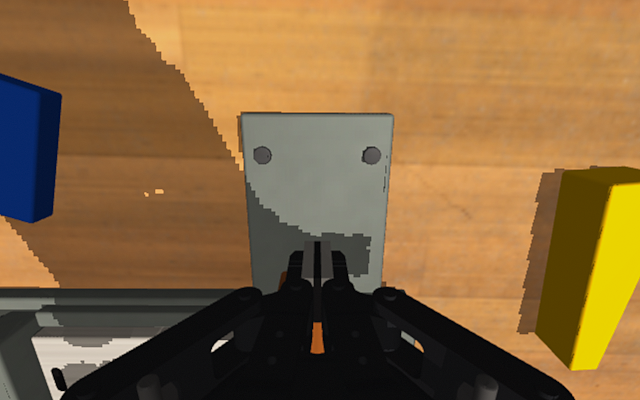

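```bash
python3 - <<'E'
from rig import bot
from h import *
import pickle
bot.servo_line(J(-95,54,37),speed=80)
bot.servo_line(J(-95,30,215),speed=200)
c=cam(bot,"wrist");pickle.dump(c,open("w3.pkl","wb"))
s=bot.read_state();print(s["clock"],s["ee_pos"])
cv2.imwrite("pics/w3.png",c["image"])
im=c["image"][150:330,180:410];cv2.imwrite("pics/w3c.png",cv2.resize(im,None,fx=3.3,fy=3.3,interpolation=cv2.INTER_CUBIC))
E
```

```text
10.125 [472.64654825  96.37272518 213.85281251]
```

View pics/w3.png

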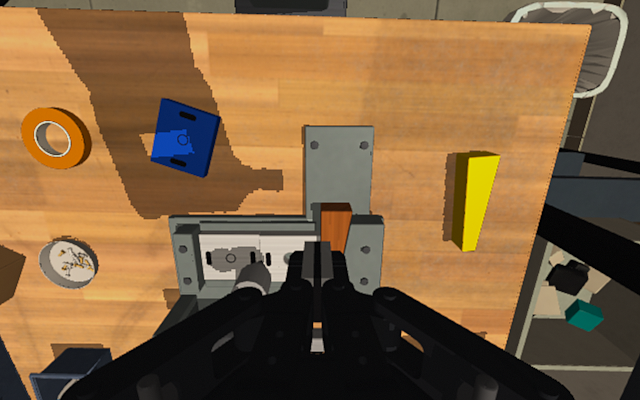

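View pics/w3c.png

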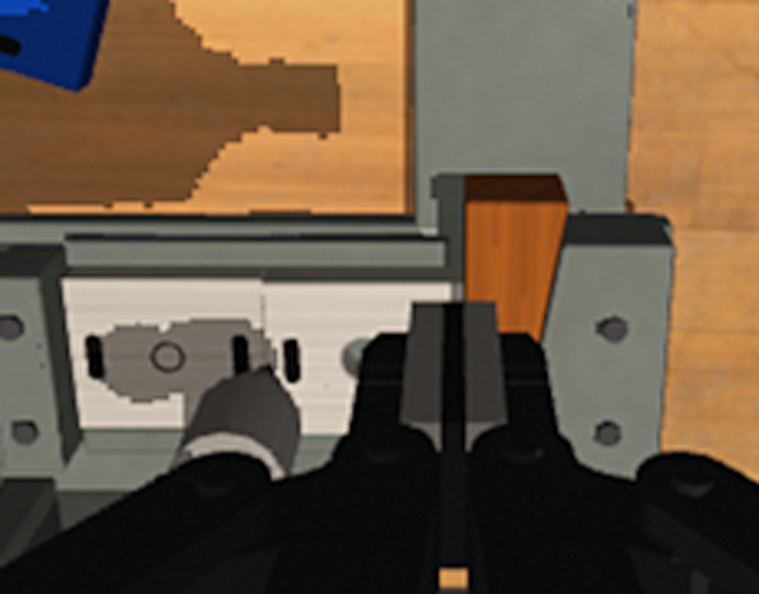

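```bash
python3 - <<'E'
import pickle
from h import *
c=pickle.load(open("w3.pkl","rb"))
g=lambda u,v,z:ray(c,180+(u-1.15)/3.3,150+(v-1.15)/3.3,z)[:2]
for n,u,v,z in [("tailL",465,201,42),("tailR",568,204,42),("ring",167,356,26),("hole",364,357,26),("slot1",95,357,26),("slot2",240,354,26),("b1a",62,281,26),("b12",262,280,26),("b2b",450,283,26),("blkcorner",671,245,42),("tongin",410,213,12)]:
    p=g(u,v,z);print(n,p.round(1),invJ(p).round(1))
E
```

```text
tailL [502.2 102. ] [-65.7  34.9]
tailR [502.3 135.1] [-64.7  67.9]
ring [569.7  -1.9] [ -1.1 -70.8]
hole [568.1  68.2] [-0.7 -0.6]
slot1 [570.8 -27.5] [ -0.6 -96.5]
slot2 [568.1  24.1] [ -1.9 -44.7]
b1a [541.4 -36.5] [ -30.2 -104.7]
b12 [539.1  32.9] [-30.6 -35.2]
b2b [538.5  98.1] [-29.5  30. ]
blkcorner [515.6 169.5] [-50.5 102. ]
tongin [518.2  83.3] [-50.2  15.8]
```

The row reads tight: wedge origin about x=-10, straight face y=34.9, blank edges at -104.7 and -35.2, ring at y=-70.8 in the jig frame, all matching the geometry within 1 mm. Now the cap, in picture w1.

```bash
python3 - <<'E'
import pickle
from h import *
c=pickle.load(open("w1.pkl","rb"))
im=c["image"][205:315,225:345];cv2.imwrite("pics/w1d.png",cv2.resize(im,None,fx=5,fy=5,interpolation=cv2.INTER_CUBIC))
E
```

```text
(no output)
```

View pics/w1d.png

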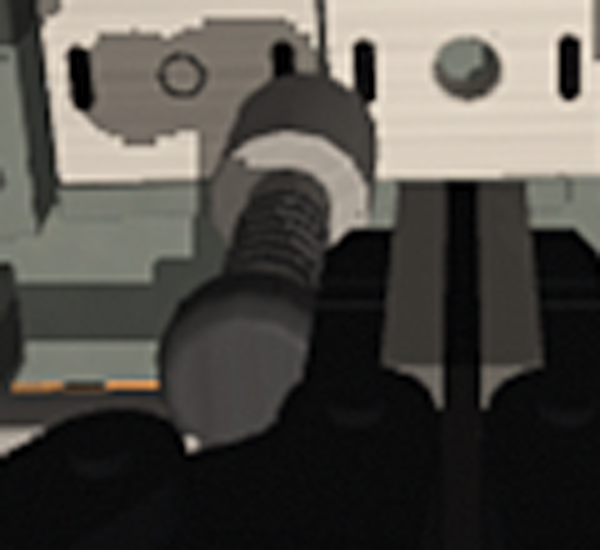

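```bash
python3 - <<'E'
import pickle
from h import *
c=pickle.load(open("w1.pkl","rb"))
g=lambda u,v,z:invJ(ray(c,225+(u-2)/5,205+(v-2)/5,z)).round(1)
print(g(250,365,166),g(165,365,166),g(163,355,158),g(230,448,166))
# sleeve top 100: left/right edges
print(g(212,190,100),g(375,185,100))
E
```

```text
[ -5.8 -32.5] [ -6.2 -46.5] [ -3.  -48.6] [ 10.1 -37. ]
[ -5.1 -49.3] [ -5.3 -15.5]
```

```bash
python3 - <<'E'
from rig import bot
from h import *
q=list(down(YAW))
bot.move_gripper(65,20)
bot.servo_line(J(-60,-10,235),speed=200)
bot.servo_line(J(0,-32.4,235),speed=200)
r=bot.servo_line(J(0,-32.4,168),speed=80,until_force=8)
s=bot.read_state();print(r,s["clock"],s["ee_pos"],s["ft_force"])
if not r:
    bot.move_gripper(20,20)
    s=bot.read_state();print(s["clock"],s["grip_width"],invJ(s["ee_pos"]),s["ft_force"])
c=cam(bot,"wrist");cv2.imwrite("pics/w4.png",c["image"])
c=cam(bot,"scene");im=c["image"][140:250,235:375];cv2.imwrite("pics/s4.png",cv2.resize(im,None,fx=5,fy=5,interpolation=cv2.INTER_CUBIC))
E
```

```text
False 12.65 [569.93358365  36.51235042 168.53731198] [-1.11043127  0.25099292  0.62441822]
13.05 30.481132923296936 [  0.17456816 -32.46359688] [-0.88234757 -0.19441     3.05079162]
```

View pics/s4.png

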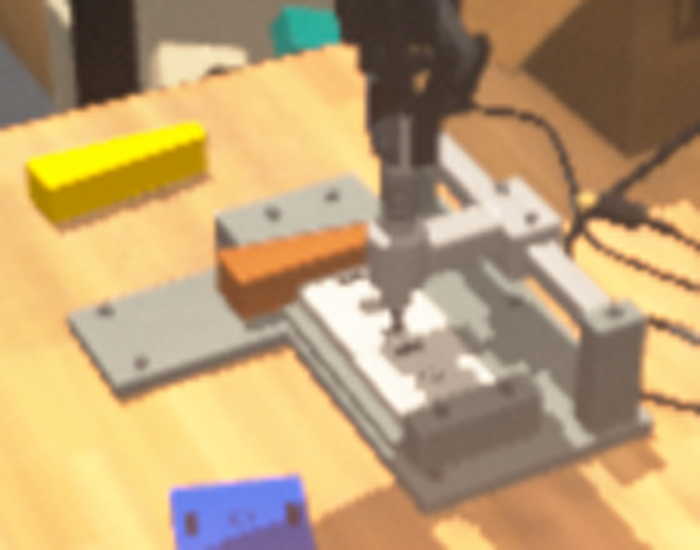

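View pics/w4.png

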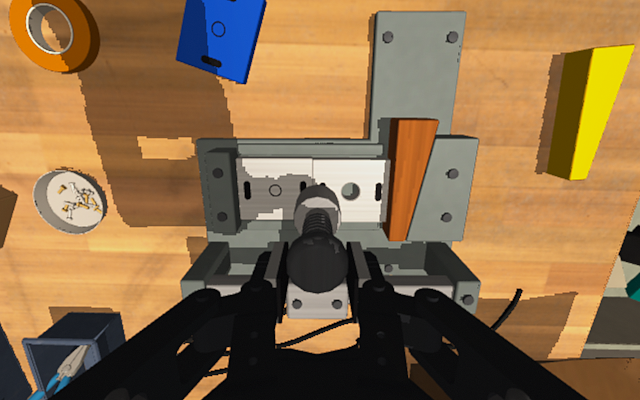

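The cap is held (width 30.5 mm, centred at (318,262) between the fingers). The row is tight in view, with the ring at (275,190). Sliding along jig -y.

```bash
python3 - <<'E'
from rig import bot
from h import *
import pickle
bot.servo_line(J(0,-70.3,168),speed=40)
s=bot.read_state();print(s["clock"],s["grip_width"],invJ(s["ee_pos"]),s["ft_force"])
bot.move_gripper(65,20)
bot.servo_line(J(0,-70.3,200),speed=100)
bot.servo_line(J(-70,-20,215),speed=200)
c=cam(bot,"wrist");cv2.imwrite("pics/w5.png",c["image"]);pickle.dump(c,open("w5.pkl","wb"))
print(bot.read_state()["clock"])
c=cam(bot,"scene");im=c["image"][140:250,235:375];cv2.imwrite("pics/s5.png",cv2.resize(im,None,fx=5,fy=5,interpolation=cv2.INTER_CUBIC));pickle.dump(c,open("s5.pkl","wb"))
E
```

```text
14.25 30.167674418133917 [ 2.91567281e-02 -7.06406160e+01] [ 1.19237647 -3.11208721  2.51629887]
15.7833
```

View pics/s5.png

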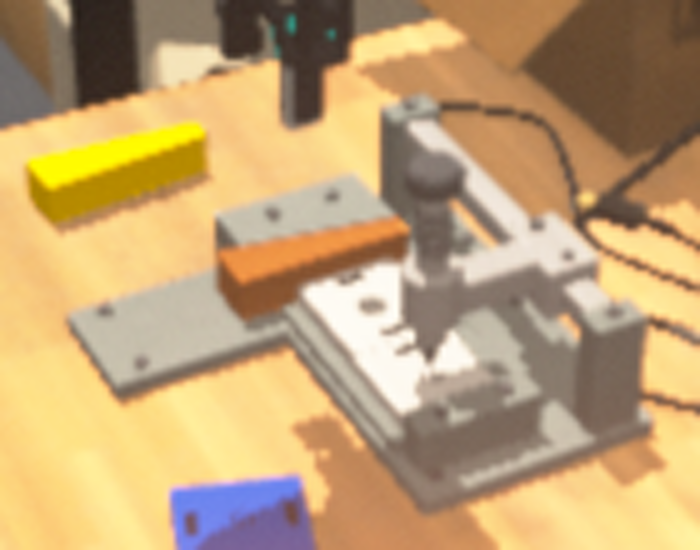

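View pics/w5.png

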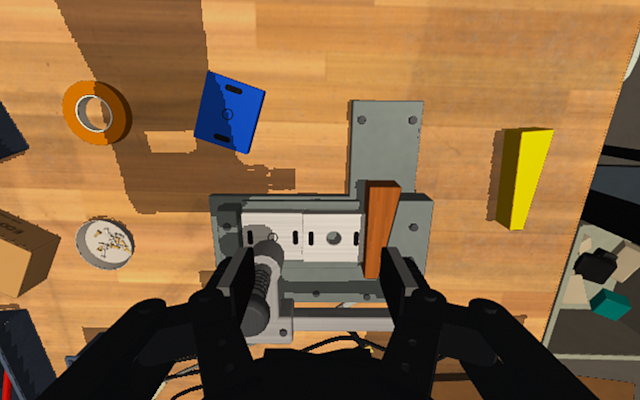

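```bash
python3 - <<'E'
import pickle
from h import *
c=pickle.load(open("w5.pkl","rb"))
im=c["image"][200:345,215:375];cv2.imwrite("pics/w5c.png",cv2.resize(im,None,fx=4,fy=4,interpolation=cv2.INTER_CUBIC))
c=pickle.load(open("s5.pkl","rb"))
im=c["image"][165:225,290:370];cv2.imwrite("pics/s5c.png",cv2.resize(im,None,fx=10,fy=10,interpolation=cv2.INTER_CUBIC))
E
```

```text
(no output)
```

View pics/w5c.png

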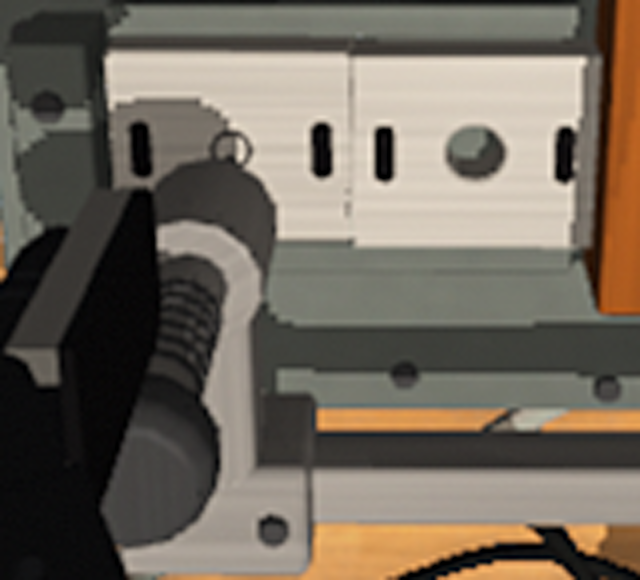

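View pics/s5c.png

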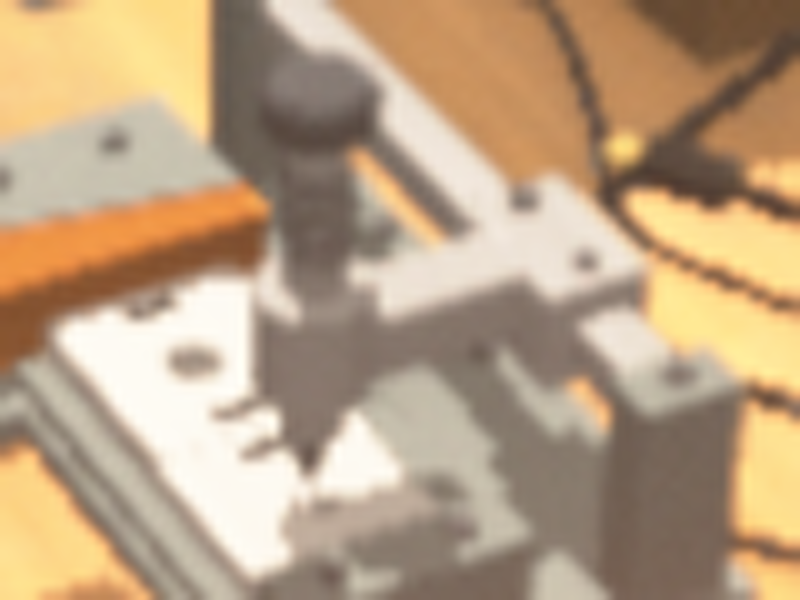

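```bash
python3 - <<'E'
import pickle
from h import *
c=pickle.load(open("w5.pkl","rb"))
g=lambda u,v,z:invJ(ray(c,215+(u-1.5)/4,200+(v-1.5)/4,z)).round(1)
for n,a in dict(ring=(231,150,26),hole=(475,152,26),b1a=(106,55,26),b12=(350,55,26),slL=(152,200,66),slR=(276,212,66),tL=(158,240,100),tR=(263,290,100),capR=(219,455,158),armR=(312,470,85),wedgeTail=(0,0,42)).items(): print(n,g(*a))
c=pickle.load(open("s5.pkl","rb"))
g=lambda u,v,z:invJ(ray(c,290+(u-4.5)/10,165+(v-4.5)/10,z)).round(1)
for n,a in dict(hole=(195,360,26),point=(312,475,33),edge=(245,577,26),slot=(262,447,26),slot3=(240,410,26)).items(): print("scene",n,g(*a))
E
```

```text
ring [ -0.6 -70.6]
hole [-0.1 -0.3]
b1a [ -29.8 -104.3]
b12 [-29.9 -35.9]
slL [ -5.5 -84.8]
slR [ -2.1 -53.3]
tL [-13.2 -75.9]
tR [ -0.4 -52.7]
capR [ -1.9 -53.8]
armR [ 61.6 -44.1]
wedgeTail [ -51.2 -126.6]
scene hole [ 2.4 -1.2]
scene point [  2.1 -69.2]
scene edge [-30.7 -91.1]
scene slot [  0.2 -44.6]
scene slot3 [  2.7 -27.3]
```

The sleeve and cap right edges put the punch at y=-69.7 and -69.8, the scene camera puts the point at -69.2, and the grip pose gave -70.6. The ring reads -70.6 (nominal -70). All agree well within 5 mm, so I press.

```bash
python3 - <<'E'
from rig import bot
from h import *
print(bot.tip_reach)
bot.servo_line(J(-70,-45,235),speed=200)
bot.move_gripper(0,20)
bot.servo_line(J(0,-70,235),speed=200)
bot.servo_line(J(0,-70,192),speed=100)
print(bot.read_state()["clock"],bot.read_state()["ft_force"])
r=False
for z in (184,180,177,174,172,170,169,168,167,166):
    r=bot.servo_line(J(0,-70,z),speed=25,until_force=22)
    s=bot.read_state();print(z,r,s["ee_pos"].round(2),s["ft_force"].round(1),round(s["clock"],2))
    if r:break
    if abs(s["ft_force"][2])>30:break
c=cam(bot,"scene");im=c["image"][140:250,235:375];cv2.imwrite("pics/s6.png",cv2.resize(im,None,fx=5,fy=5,interpolation=cv2.INTER_CUBIC))
E
```

```text
19.0
17.8833 [ 0.31227008  0.40669372 -0.37390061]
184 False [570.85  -1.1  184.29] [0.6 1.  3.4] 18.35
180 False [570.76  -1.09 179.96] [0.7 0.1 4.2] 18.66
177 False [570.8   -1.09 177.36] [-0.9  0.6  8.2] 18.93
174 False [570.87  -1.07 174.91] [-3.6  0.5 14.7] 19.19
172 False [570.88  -1.04 173.05] [-4.1 -0.3 15. ] 19.44
170 False [570.87  -1.   170.95] [-3.6  1.2 14.6] 19.69
169 False [570.86  -1.   169.87] [-4.2  0.3 13.5] 19.94
168 False [570.85  -1.01 168.73] [-1.9  0.7 11.1] 20.19
167 False [570.82  -1.   167.56] [-2.4  1.5  9.7] 20.44
166 False [570.83  -1.02 166.71] [-2.8  0.8 10.7] 20.69
```

View pics/s6.png

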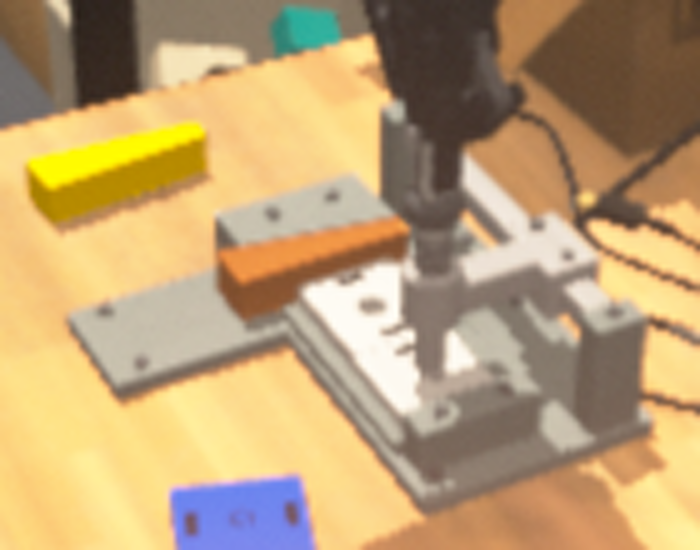

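The force rose to 15 N and then fell to about 10 N, which is the snap signature. I go on slowly to the end stop to be sure, then lift.

```bash
python3 - <<'E'
from rig import bot
from h import *
import pickle
for z in (165,164,163):
    r=bot.servo_line(J(0,-70,z),speed=20,until_force=10)
    s=bot.read_state();print(z,r,s["ee_pos"].round(2),s["ft_force"].round(1),round(s["clock"],2))
    if r or s["ft_force"][2]>17:break
bot.dwell(0.1)
bot.servo_line(J(0,-70,195),speed=60)
bot.servo_line(J(0,-70,235),speed=150)
bot.servo_line(J(-95,10,240),speed=200)
bot.dwell(0.3)
c=cam(bot,"wrist");pickle.dump(c,open("w7.pkl","wb"))
cv2.imwrite("pics/w7.png",c["image"])
s=bot.read_state();print(s["clock"],s["ee_pos"],s["ft_force"])
c=cam(bot,"scene");im=c["image"][140:250,235:375];cv2.imwrite("pics/s7.png",cv2.resize(im,None,fx=5,fy=5,interpolation=cv2.INTER_CUBIC))
E
```

```text
165 False [570.9   -0.99 166.25] [-4.4 -0.1 16.5] 20.99
164 False [570.94  -1.   165.84] [-7.4  0.2 22.1] 21.24
23.55 [473.80507741  76.0291624  239.83373501] [-0.72922447 -0.25146186  0.9777814 ]
```

View pics/s7.png

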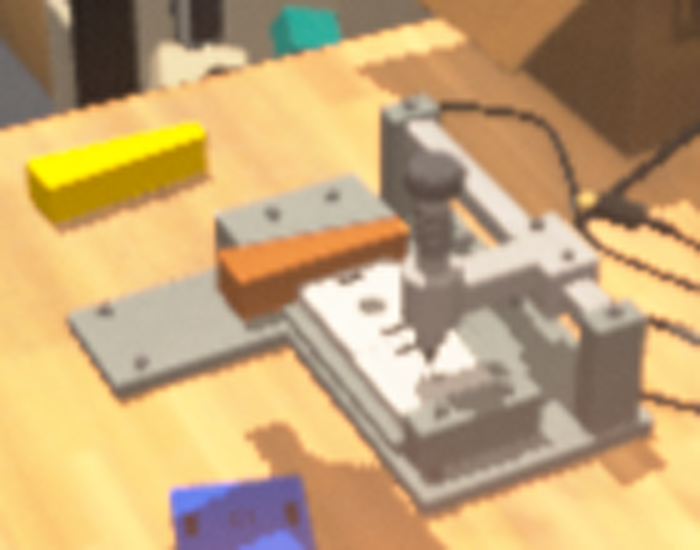

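View pics/w7.png

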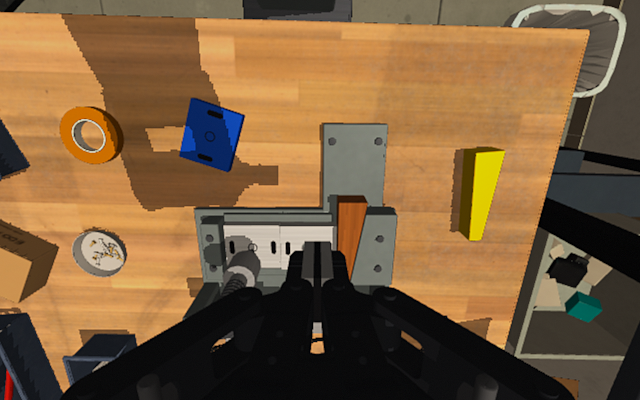

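The end stop was felt at 22 N after about 18 mm of travel. The punch is back up, with its cap at the same pixel as before the press: (432,178) in the crop. The wedge still stands in the row at (352,230) in w7. Handing in.

```bash
python3 - <<'E'
import pickle
from h import *
c=pickle.load(open("w7.pkl","rb"))
print(invJ(ray(c,338,204,42)))
from rig import bot
bot.finish_job();print(bot.read_state()["clock"])
E
```

```text
[-63.3010387   34.67102408]
the job is handed in; nothing more can be done
the job is handed in; nothing more can be done
```

The job is done and handed in after about 23.5 s of robot time. `finish_job()` gives no verdict, so this rests on my own checks.

- **Wedge:** I pushed the wooden wedge with closed fingers, and the push stopped on the 13 N force limit. Its origin then read about x = -10 mm, with the blank edges at y = -104.7 and -35 mm, which is tight. A rough last check before hand-in put the origin at about -8 mm, within the -16 to 0 mm allowed.
- **Carriage:** I gripped the cap lightly and slid the carriage to y ≈ -70 mm. The punch position readings ran from -69.2 to -70.6 mm, and the ring measured -70.6 mm (-70 by the geometry). They disagree by about 1.4 mm at most, against the 5 mm allowed.
- **Punch:** Pressing straight down, the force rose to 15 N, fell to about 10 N as the spring snapped, then climbed to 22 N at the end stop. After I released it, the cap came back to its earlier height in the scene camera.
- **Bystanders:** The dish, tape, small bin and brown box were never approached or touched. I did not measure their positions again.

No check failed. The first overhead-camera reading of the jig was about 6 mm off sideways, so I used the wrist-camera values, which matched the given sizes within about 1 mm.

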